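# Stroke the parts-tray lids shut

### The arm

A 6-joint arm with a two-finger parallel gripper is mounted at the origin on the work surface. World frame = base frame: x ahead of the robot, y to its left, z up, the work surface at z = 0. Lengths are in mm, angles in rad, forces in N, time in s.
With the tool pointing down it reaches from about 300 to 775 mm from the base axis. Payload 14.6 kg.
Tool frame: the origin (TCP) lies between the finger pads; the fingertips stand 25 mm ahead of it and the grasp point (between the pads) lies 6 mm ahead of it; z points along the fingers, y is the line along which they close (so a half turn about z gives the same grasp; the last joint's range is limited). The gripper opens to 94 mm and grips with 3 to 60 N. Pads are 16 mm wide; open, the fingers measure 119 mm over their backs; the gripper's body (75 mm by 177 mm) begins 78 mm behind the grasp point.
Start: joints at [-1.168, 0.3, 1.521, -0, 1.321, -0.067], TCP at [248.981, -490.406, 230.446] pointing down, gripper open.
Joint ranges: [-3.03, 3.03], [-0.79, 2.21], [0.23, 2.52], [-1.04, 4.18], [0, 3.07], [-2.55, 2.55]. Speed limits (rad/s): [2.22, 2.22, 2.57, 3.14, 3.14, 3.14].

### API

Orientations are given as a unit quaternion [x, y, z, w].
In Python, from station import bot gives the robot as it stands.
- The arm moves only by the shell command python3 -m handwheel 'ROWS'. ROWS is JSON, one flat list of numbers, 7 for each row, row after row: the turn, a rotation vector about the tool's x, y, z each as a share of 180 degrees, from -1 to 1, then the shift along the tool's x, y, z each as a share of 0.4 m, from -1 to 1, then the opening, from -1 (shut) to 1 (fully open). In form: [rx, ry, rz, dx, dy, dz, hand, rx, ry, rz, dx, dy, dz, hand, ...]. A call has 1 to 20 rows; each row is the pose to reach, as a shift and turn from the pose commanded when the call began, along the tool's axes at that moment, turning the shorter way round; what a row does not reach only later rows make up. A row lasts 1/10 s, in which the tool goes at most 50 mm and 8.59 degrees, less where a joint would pass 70% of its speed; a pose out of reach is approached as far as the arm can. A call with a number of a shift or a turn outside -1 to 1 is refused whole. A call with a gripper value outside its range is refused whole. The fingers move at their own pace and stop on an object; the grip force is fixed at half the most. Time passes only in rows, so rows that repeat a pose let the fingers close. It gives the time, the measured TCP pose, the force, the opening and the grip force at its end, in the units of the state.
- bot.state(): the state, without advancing time (a new reading comes with each control period).
- bot.grab_frame(name): name is "scene" or "side" or "wrist"; returns a dict with "frame" (480x640x3 uint8, red, green, blue), "intrinsics" (3x3 intrinsics, pixels), "R" (3x3) and "t" (3): a world point X has camera coordinates R X + t. Camera axes: x right, y down, z forward; pixel columns grow to the right and rows downward; lengths in mm; the calibration is good to about 2 mm. The wrist camera is an equidistant fisheye: a pixel r from the principal point sees the ray r / f radians off the axis. A picture is of the moment at which its call begins. There is no depth.
- bot.sign_off(): hands the job in; it is judged then, once.
The state is a dict: "t": time; "joint_pos": joint angles; "qd": joint speeds; "effort": joint torques, N m; "tcp_pos": TCP position; "eef_rot": TCP orientation; "contact_force": force on the tool from outside, world axes, zero at the start; "moment": the same for the moment, N m; "width": finger opening in mm; "finger_force": force on a finger pad.
Only numpy, scipy, OpenCV 4.12 (cv2) and the standard library are available. Lean on these libraries where they do the work, as an engineer would, in place of code of your own. Each camera call takes 0.05 s, during which the arm holds its last target. There are 200 camera calls.

### The job

The five flap lids of the six-sided watch-parts tray stand ajar and dust is getting in. With a fingertip, stroke lightly round the ring of lids in one sweep, anticlockwise as seen from above, from the lid just past the uncovered well to the last one, so that each in turn is fully shut; keep the finger down by the lids until the last is shut. Then take the hand away; grasp and lift nothing, do not shove the tray along, and leave the tin on its hub and everything around it undisturbed.

Things in the scene. Friction and masses are not known exactly. Their poses are not given: they have to be found in the camera images.
- tray: Loose, heavy (2.5 kg) black hexagonal tray, 186 mm across flats, 24 mm tall, any yaw. Origin: centre of its underside, z up. Six wells (41 mm radially, 54 mm along the ring), centres 68 mm from the axis, every 60 degrees anticlockwise (from above) from tray +x. The well at 0 has no lid; lid N is at N x 60 degrees. Flat hub, radius 47 mm, level with the top.
- lid1 (a joint): Opening angle of lid 1 in rad: 0 shut, growing as it rises; starts between 0.3 and 0.6. Aluminium plate, 39 mm radially, 52 along the ring, 3 thick; top 25 mm above the tray underside when shut. Hinge on its clockwise side, parallel to the radius through the well centre, 26 mm from that centre, 22.5 mm up; free edge anticlockwise. A bit stiff (about 0.2 N at the free edge): stays where left.
- lid2 (a joint): Opening angle of lid 2 in rad: 0 shut, growing as it rises; starts between 0.3 and 0.6. Same size and make as lid 1, at 120 degrees.
- lid3 (a joint): Opening angle of lid 3 in rad: 0 shut, growing as it rises; starts between 0.3 and 0.6. Same size and make as lid 1, at 180 degrees.
- lid4 (a joint): Opening angle of lid 4 in rad: 0 shut, growing as it rises; starts between 0.3 and 0.6. Same size and make as lid 1, at 240 degrees.
- lid5 (a joint): Opening angle of lid 5 in rad: 0 shut, growing as it rises; starts between 0.3 and 0.6. Same size and make as lid 1, at 300 degrees.
- lid1_edge (a point): Middle of the upper side of the free edge of lid 1, 52.5 mm from its hinge line; it moves with the lid.
- lid2_edge (a point): Middle of the upper side of the free edge of lid 2, 52.5 mm from its hinge line; it moves with the lid.
- lid3_edge (a point): Middle of the upper side of the free edge of lid 3, 52.5 mm from its hinge line; it moves with the lid.
- lid4_edge (a point): Middle of the upper side of the free edge of lid 4, 52.5 mm from its hinge line; it moves with the lid.
- lid5_edge (a point): Middle of the upper side of the free edge of lid 5, 52.5 mm from its hinge line; it moves with the lid.
- tin: Bystander: loose round steel tin, 32 mm wide, 22 mm tall, standing on the tray's hub within 8 mm of its middle. Origin at the centre of its underside.
- belljar: Bystander: greyish clear bell jar on a black foot, 100 mm wide, 154 mm tall. Origin under its centre.
- oiljar: Bystander: amber glass jar, 48 mm wide, 70 mm tall. Origin under its centre.
- cushion: Bystander: black rubber casing cushion, 80 mm wide, 22 mm tall, with a brass ring set in its top. Origin under its centre.
- cup: Bystander: shallow blue bowl, 64 mm wide, 22 mm tall, on the bench beside the uncovered well, 140 to 170 mm from the tray's axis. Origin under its centre.
- driver: Bystander: small screwdriver, 130 mm long, lying on the bench along its x axis.
- blower: Bystander: reddish-brown dust blower bulb, 56 mm wide, 85 mm tall, standing on its base. Origin under its centre.

How it is judged:
By the outcome, as a careful person would: the job done as asked, in the order asked, and still so for the second after the job is handed in, with the robot touching nothing.
It also fails if it takes over 51 s, if anything falls off the work surface, if the arm or the gripper's body presses on something with over 40 N, if the wrist force passes 120 N, or if a joint passes its speed limit or range.

## Working session

There is one attempt and no reset: what is moved stays moved. The work goes in short steps, Python scripts to look and compute and a shell command to move; the robot and the scene stay as the last step left them, time stands still between calls to the robot, and variables do not carry over. Pictures are saved under pics/ and viewed, at most 10 in all, crops included, and the job is handed in when it is done.

```bash
mkdir -p pics; cat > h.py <<'E'
import numpy as np,cv2
from station import bot
def grab(n,fn=None):
    d=bot.grab_frame(n); 
    if fn: cv2.imwrite('pics/'+fn,cv2.cvtColor(d['frame'],cv2.COLOR_RGB2BGR))
    return d
def ray(d,u,v,fish=False):
    K=np.array(d['intrinsics']);R=np.array(d['R']);t=np.array(d['t'])
    x=(u-K[0,2])/K[0,0];y=(v-K[1,2])/K[1,1]
    if fish:
        r=np.hypot(x,y)+1e-12; c=np.array([np.sin(r)*x/r,np.sin(r)*y/r,np.cos(r)])
    else: c=np.array([x,y,1.])
    return -R.T@t, R.T@c
def onplane(d,u,v,z,fish=False):
    o,r=ray(d,u,v,fish); return o+r*(z-o[2])/r[2]
def proj(d,X):
    K=np.array(d['intrinsics']);c=np.array(d['R'])@np.array(X,float)+np.array(d['t'])
    return (K@(c/c[2]))[:2]
E
python3 - <<'E'
from h import *
s=bot.state();print(s['t'],s['tcp_pos'],s['eef_rot'],s['contact_force'],s['width'])
import pickle
D={n:grab(n,n+'0.png') for n in('scene','side','wrist')}
pickle.dump(D,open('d0.pkl','wb'))
for n in D: print(n,-np.array(D[n]['R']).T@D[n]['t'],D[n]['intrinsics'][0])
E
```

```text
0.0 [ 248.87374282 -490.18945935  229.88297035] [ 9.72541298e-01  2.32729604e-01 -9.46805305e-05 -5.88512909e-04] [-0.37314326 -0.28890303  0.00357363] 93.92904000605328
scene [1284.46211183 -501.39386628  737.42758028] [438.77098837   0.         324.96303912]
side [465.80196267 784.23546738 922.19591872] [529.80297222   0.         317.14248244]
wrist [ 313.19974286 -456.44156239  384.82194018] [371.64829954   0.         319.64158537]
```

View pics/scene0.png

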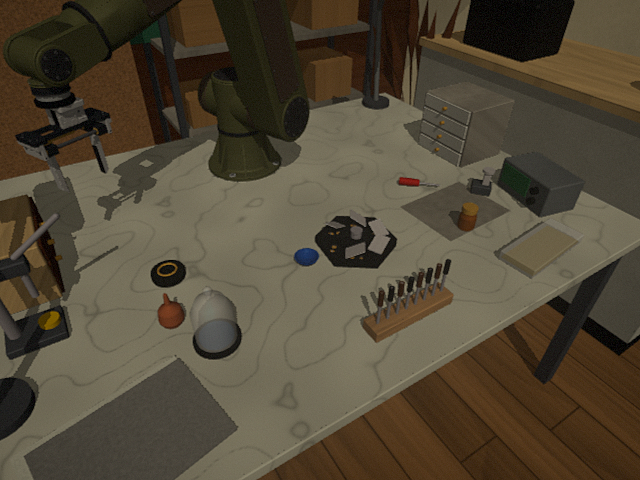

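View pics/side0.png

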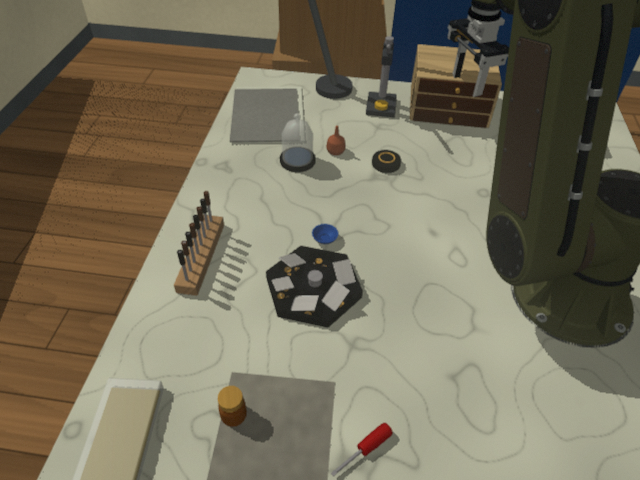

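The side view shows the tray at about (315,285) with the cup at (325,234). The uncovered well faces the cup. In the scene view the tray is at (356,241) and the cup at (306,257). Next I'll take metric measurements from the side view.

```bash
cat > m.py <<'E'
from h import *
import pickle
D=pickle.load(open('d0.pkl','rb'))
def hexfit(d,box):
    x0,y0,x1,y1=box; f=d['frame'][y0:y1,x0:x1]
    m=((f.max(2)<60)*255).astype('uint8')
    n,l,st,c=cv2.connectedComponentsWithStats(m); k=1+st[1:,4].argmax()
    m=((l==k)*255).astype('uint8')
    cs,_=cv2.findContours(m,cv2.RETR_EXTERNAL,cv2.CHAIN_APPROX_NONE)
    h=cv2.convexHull(max(cs,key=len))[:,0]+[x0,y0]
    p=cv2.approxPolyDP(h.reshape(-1,1,2).astype(np.int32),5,True)[:,0]
    return h,p
for n,b in(('side',(255,235,375,335)),('scene',(305,205,405,275))):
    d=D[n];h,p=hexfit(d,b)
    print(n,p.tolist()); 
    P=np.array([onplane(d,*q,24)[:2] for q in p]); print(P.round(0).tolist())
    f=d['frame'].astype(int); B=(f[...,2]>f[...,0]+50)&(f[...,2]>90); B[:, :250]=0; B[:,400:]=0;B[:200]=0
    v,u=np.nonzero(B); print('cup',u.mean(),v.mean(),onplane(d,u.mean(),v.mean(),15).round(0))
for u,v in((190,280),(210,225)): print('rack',onplane(D['side'],u,v,30).round(0))
x0,y0,x1,y1=255,215,385,335
im=cv2.resize(D['side']['frame'][y0:y1,x0:x1],None,fx=6,fy=6*0.8,interpolation=cv2.INTER_CUBIC)
cv2.imwrite('pics/c1.png',cv2.cvtColor(im,cv2.COLOR_RGB2BGR))
E
python3 m.py
```

```text
side [[301, 246], [345, 255], [361, 297], [328, 326], [277, 313], [266, 272]]
[[605.0, -30.0], [502.0, -19.0], [455.0, 94.0], [515.0, 177.0], [623.0, 163.0], [668.0, 59.0]]
cup 326.7785467128028 233.78200692041523 [553. -87.  15.]
scene [[315, 236], [336, 216], [373, 217], [396, 240], [377, 267], [336, 266]]
[[507.0, -25.0], [460.0, 73.0], [518.0, 159.0], [632.0, 147.0], [689.0, 40.0], [634.0, -43.0]]
cup 305.4788732394366 252.2112676056338 [542. -75.  15.]
rack [822. 112.  30.]
rack [827. -55.  30.]
```

View pics/c1.png

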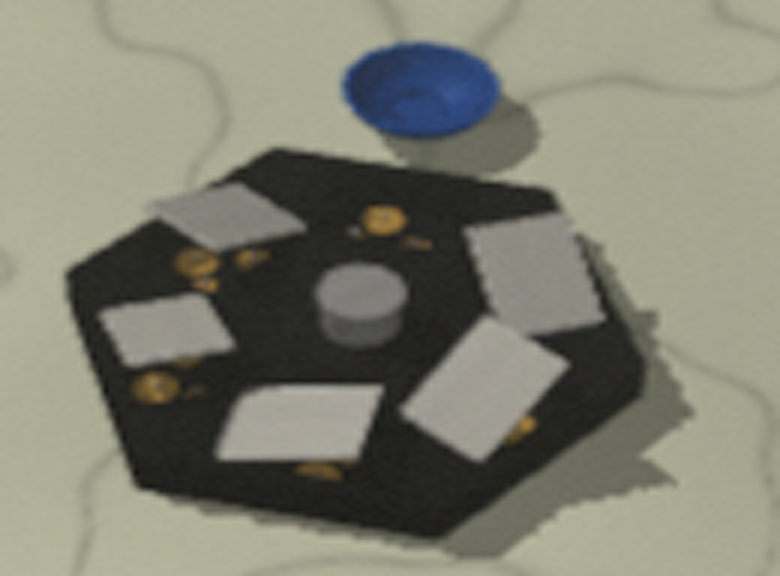

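Tray centre is about (563.5, 65) and tray +x points at about −95°. First I'll move over it, squaring the tool to the world axes and closing the hand.

```bash
python3 -m handwheel '[0,0,0.1495,0.77,-0.426,0,-1, 0,0,0.1495,0.77,-0.426,0,-1, 0,0,0.1495,0.77,-0.426,0,-1, 0,0,0.1495,0.77,-0.426,0,-1, 0,0,0.1495,0.77,-0.426,0,-1, 0,0,0.1495,0.77,-0.426,0,-1, 0,0,0.1495,0.77,-0.426,0,-1, 0,0,0.1495,0.77,-0.426,0,-1, 0,0,0.1495,0.77,-0.426,0,-1, 0,0,0.1495,0.77,-0.426,0,-1]'
```

```text
t: 1.15
tcp_pos: [446.0, -199.7, 230.3]
eef_rot: [1.0, 0.0, -0.0, 0.0]
contact_force: [-0.9, -0.0, 0.1]
width: 17.3
finger_force: 0.0
```

```bash
python3 -m handwheel '[0,0,0,0.135,-0.6,0,-1, 0,0,0,0.135,-0.6,0,-1, 0,0,0,0.135,-0.6,0,-1, 0,0,0,0.135,-0.6,0,-1, 0,0,0,0.135,-0.6,0,-1, 0,0,0,0.135,-0.6,0,-1, 0,0,0,0.135,-0.6,0,-1, 0,0,0,0.135,-0.6,0,-1]'
cat > m2.py <<'E'
from h import *
import pickle
d=grab('wrist','w1.png');pickle.dump(d,open('d1.pkl','wb'));print(-np.array(d['R']).T@d['t'],d['R'])
f=d['frame'];m=((f.max(2)<60)*255).astype('uint8')
m=cv2.morphologyEx(m,cv2.MORPH_OPEN,np.ones((3,3)))
n,l,st,c=cv2.connectedComponentsWithStats(m)
for i in range(1,n):
    if st[i,4]>1500: print(i,st[i],c[i],onplane(d,*c[i],24,True).round(0))
E
python3 m2.py
```

```text
t: 1.95
tcp_pos: [500.3, 39.2, 230.4]
eef_rot: [1.0, -0.001, -0.0, 0.0]
contact_force: [-0.1, 0.5, -1.0]
width: 0.2
finger_force: 0.0
[572.49546722  40.06547065 385.23518771] [[-2.07069584e-03 -9.99997371e-01 -9.85012554e-04]
 [-9.67890366e-01  1.75661194e-03  2.51366574e-01]
 [-2.51364183e-01  1.47388788e-03 -9.67891458e-01]]
4 [  198    69   193   199 16542] [302.4763632  167.99274574] [556.  57.  24.]
8 [  202   327   111   108 10733] [259.84477779 380.64045467] [314. 111.  24.]
9 [ 327  327  111  101 9795] [378.27738642 377.53772333] [318. -28.  24.]
11 [    0   361   640   119 33541] [324.39393578 446.68268686] [203.  35.  24.]
```

View pics/w1.png

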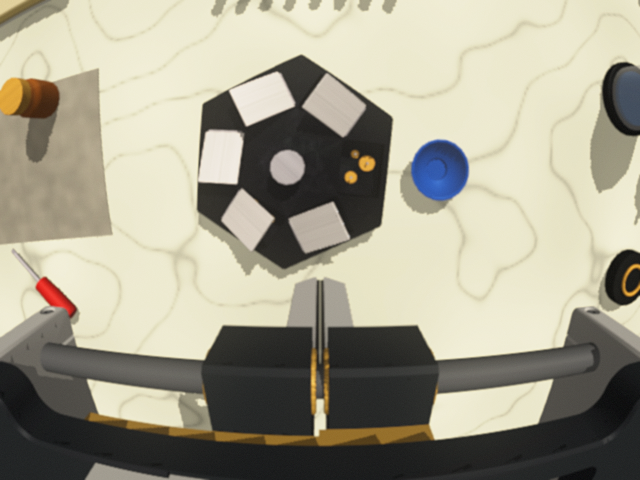

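The wrist view shows the hexagon cleanly, with corners at about (302,55), (392,112), (382,232), (284,269), (199,208) and (204,103). The open well is at (358,166), and lid 1 is at (335,105). I'll fix the tray pose from this.

```bash
cat > m3.py <<'E'
from h import *
import pickle
from scipy.optimize import least_squares
d=pickle.load(open('d1.pkl','rb'));f=d['frame']
m=((f.max(2)<60)*255).astype('uint8');m=cv2.morphologyEx(m,cv2.MORPH_OPEN,np.ones((3,3)))
n,l,st,c=cv2.connectedComponentsWithStats(m);m=((l==l[168,245])*255).astype('uint8') if l[168,245] else ((l==4)*255).astype('uint8')
cs,_=cv2.findContours(m,cv2.RETR_EXTERNAL,cv2.CHAIN_APPROX_NONE);h=cv2.convexHull(max(cs,key=len))
p=cv2.approxPolyDP(h,6,True)[:,0].astype(float)
P=np.array([onplane(d,*q,24,True)[:2] for q in p]);print(p.tolist(),P.round(1).tolist())
def r(x):
    a=np.radians(x[2]+30+60*np.arange(6));C=x[:2]+x[3]*np.c_[np.cos(a),np.sin(a)]
    return np.min(np.linalg.norm(P[:,None]-C[None],axis=2),1)
s=least_squares(r,[563,65,-95,107],loss='soft_l1');print(s.x.round(1),s.fun.round(1))
print('tin top',onplane(d,288,167,46,True).round(0))
x,y,w,_=s.x
st=bot.state()['tcp_pos'];print(st)
for a in (15,30,45,60,75,90,105,120,135,150,165,180,195,210,225,240,255,270,285,300,315,330,340):
    k=(a+30)//60*60; 
    rr=min(68/np.cos(np.radians(a-k)),72)
    t=np.radians(a+w);q=np.array([x+rr*np.cos(t),y+rr*np.sin(t)])
    if a==15:q0=q;print('start',q)
    print(a,((q-q0)*[1,-1]/400).round(3))
E
python3 m3.py
```

```text
[[304.0, 69.0], [390.0, 118.0], [378.0, 225.0], [283.0, 267.0], [199.0, 210.0], [203.0, 114.0], [219.0, 96.0]] [[653.2, 55.3], [605.6, -27.7], [499.3, -17.7], [455.5, 78.2], [515.8, 163.4], [612.7, 155.6], [629.8, 138.9]]
[559.2  67.7 -95.4 104.2] [10.   3.1  0.6  0.8  1.   7.4 17.1]
tin top [558.  69.  46.]
[500.3801313   39.17252177 230.47520655]
start [570.97359343  -1.69948327]
15 [ 0. -0.]
30 [ 0.046 -0.01 ]
45 [ 0.083 -0.038]
60 [ 0.109 -0.075]
75 [ 0.136 -0.112]
90 [ 0.15  -0.157]
105 [ 0.144 -0.203]
120 [ 0.125 -0.244]
135 [ 0.106 -0.286]
150 [ 0.075 -0.32 ]
165 [ 0.032 -0.339]
180 [-0.014 -0.343]
195 [-0.059 -0.347]
210 [-0.104 -0.337]
225 [-0.142 -0.309]
240 [-0.168 -0.272]
255 [-0.194 -0.235]
270 [-0.209 -0.19 ]
285 [-0.203 -0.144]
300 [-0.184 -0.103]
315 [-0.165 -0.061]
330 [-0.134 -0.027]
340 [-0.107 -0.011]
```

```bash
sed -i 's/^P=np/p=np.array([[302,55],[392,112],[382,232],[284,268],[199,208],[204,103]],float)\nP=np/' m3.py; python3 m3.py
```

```text
[[302.0, 55.0], [392.0, 112.0], [382.0, 232.0], [284.0, 268.0], [199.0, 208.0], [204.0, 103.0]] [[667.7, 57.2], [611.6, -29.7], [492.1, -22.1], [454.4, 77.2], [517.8, 163.3], [623.8, 154.5]]
[561.5  66.9 -95.4 107.4] [0.8 5.5 7.4 0.3 1.6 0.2]
tin top [558.  69.  46.]
[500.3801313   39.17252177 230.47520655]
start [573.26281218  -2.51396954]
15 [ 0. -0.]
30 [ 0.046 -0.01 ]
45 [ 0.083 -0.038]
60 [ 0.109 -0.075]
75 [ 0.136 -0.112]
90 [ 0.15  -0.157]
105 [ 0.144 -0.203]
120 [ 0.125 -0.244]
135 [ 0.106 -0.286]
150 [ 0.075 -0.32 ]
165 [ 0.032 -0.338]
180 [-0.013 -0.343]
195 [-0.059 -0.347]
210 [-0.104 -0.337]
225 [-0.142 -0.309]
240 [-0.168 -0.272]
255 [-0.194 -0.235]
270 [-0.209 -0.19 ]
285 [-0.203 -0.144]
300 [-0.184 -0.103]
315 [-0.165 -0.061]
330 [-0.134 -0.027]
340 [-0.107 -0.011]
```

```bash
python3 -m handwheel '[0,0,0,0.1825,0.104,0,-1, 0,0,0,0.1825,0.104,0.1,-1, 0,0,0,0.1825,0.104,0.22,-1, 0,0,0,0.1825,0.104,0.32,-1, 0,0,0,0.1825,0.104,0.39,-1, 0,0,0,0.1825,0.104,0.43,-1, 0,0,0,0.1825,0.104,0.448,-1, 0,0,0,0.1825,0.104,0.448,-1, 0,0,0,0.1825,0.104,0.448,-1, 0,0,0,0.1825,0.104,0.448,-1]'; python3 -c "
from h import *
s=bot.state();print(s['tcp_pos'],s['contact_force'])"
```

```text
t: 3.0
tcp_pos: [574.0, -0.9, 52.4]
eef_rot: [1.0, -0.0, 0.001, 0.0]
contact_force: [0.2, 0.4, 1.1]
width: 0.8
finger_force: 0.0
[573.99684494  -0.91234795  52.44417556] [0.2128101  0.44767515 1.0764235 ]
```

```bash
python3 -m handwheel '[0,0,0,0.015,-0.003,0,-1, 0,0,0,0.03,-0.006,0,-1, 0,0,0,0.046,-0.01,0,-1, 0,0,0,0.058,-0.018,0,-1, 0,0,0,0.071,-0.028,0,-1, 0,0,0,0.083,-0.038,0,-1, 0,0,0,0.092,-0.05,0,-1, 0,0,0,0.1,-0.063,0,-1, 0,0,0,0.109,-0.075,0,-1, 0,0,0,0.118,-0.087,0,-1, 0,0,0,0.127,-0.1,0,-1, 0,0,0,0.134,-0.11,0,-1, 0,0,0,0.134,-0.11,0,-1, 0,0,0,0.134,-0.11,0,-1]'; python3 -c "
from h import *
d=grab('side','s2.png')
cv2.imwrite('pics/s2c.png',cv2.cvtColor(cv2.resize(d['frame'][215:335,255:385],None,fx=6,fy=4.8,interpolation=2),4))
s=bot.state();print(s['tcp_pos'],s['contact_force'])"
```

```text
t: 4.4
tcp_pos: [627.0, 43.4, 51.2]
eef_rot: [1.0, 0.0, -0.0, -0.0]
contact_force: [0.5, 0.6, -0.4]
width: 0.5
finger_force: 0.0
[626.94305903  43.30705888  51.19867887] [-0.13436664 -0.4095189   0.0378218 ]
```

View pics/s2c.png

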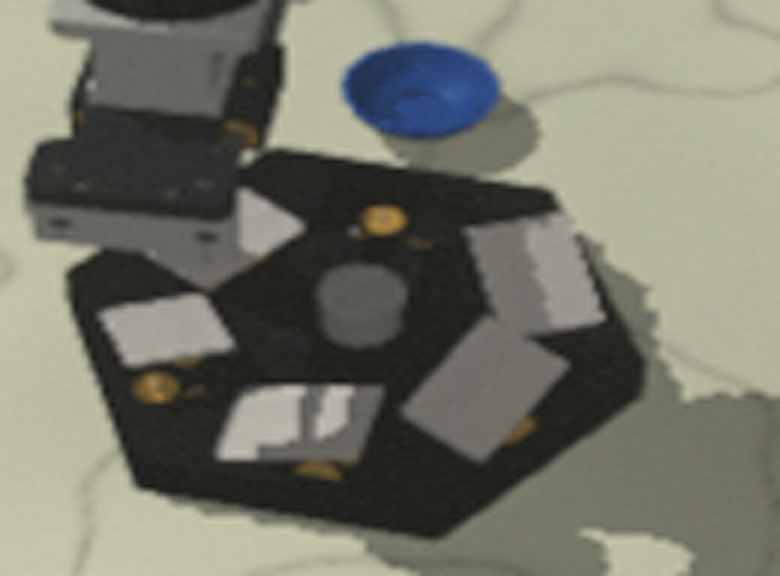

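```bash
python3 -m handwheel '[0,0,0,0,0,0.001,-1, 0,0,0,0,0,0.002,-1, 0,0,0,0,0,0.002,-1]'; python3 -m handwheel '[0,0,0,0,0,0.001,-1, 0,0,0,0,0,0.001,-1]' | grep -E 'tcp|contact'
```

```text
t: 4.75
tcp_pos: [627.0, 43.3, 50.4]
eef_rot: [1.0, -0.0, -0.0, -0.0]
contact_force: [-0.1, 0.1, -0.0]
width: 0.6
finger_force: 0.0
tcp_pos: [627.0, 43.3, 50.2]
contact_force: [-1.6, -0.3, 1.4]
```

```bash
python3 -m handwheel '[0,0,0,0,0,0.0007,-1, 0,0,0,0,0,0.0007,-1]' | grep -E 'tcp|contact';  python3 -m handwheel '[0,0,0,0,0,0,-1]' | grep -E 'tcp|contact'
```

```text
tcp_pos: [627.1, 43.3, 50.1]
contact_force: [-2.4, -1.6, 5.1]
tcp_pos: [627.1, 43.3, 50.1]
contact_force: [-2.2, -0.7, 5.5]
```

Contact found: lid 1 is seated at a commanded TCP height of about 50 mm. I'll ease to about 2 N and sweep on over lid 2.

```bash
python3 -m handwheel '[0,0,0,0.004,-0.012,-0.0005,-1, 0,0,0,0.008,-0.024,-0.0005,-1, 0,0,0,0.012,-0.036,-0.0005,-1, 0,0,0,0.016,-0.047,-0.0005,-1, 0,0,0,0.015,-0.058,-0.0005,-1, 0,0,0,0.014,-0.07,-0.0005,-1, 0,0,0,0.012,-0.082,-0.0005,-1, 0,0,0,0.01,-0.093,-0.0005,-1, 0,0,0,0.005,-0.103,-0.0005,-1, 0,0,0,0,-0.114,-0.0005,-1, 0,0,0,-0.005,-0.124,-0.0005,-1, 0,0,0,-0.009,-0.134,-0.0005,-1, 0,0,0,-0.014,-0.144,-0.0005,-1, 0,0,0,-0.019,-0.155,-0.0005,-1, 0,0,0,-0.024,-0.166,-0.0005,-1, 0,0,0,-0.028,-0.176,-0.0005,-1, 0,0,0,-0.028,-0.176,-0.0005,-1]'; python3 -c "
from h import *
d=grab('side','s3.png')
cv2.imwrite('pics/s3c.png',cv2.cvtColor(cv2.resize(d['frame'][215:335,255:385],None,fx=6,fy=4.8,interpolation=2),4))"
```

```text
t: 6.95
tcp_pos: [615.5, 114.6, 50.1]
eef_rot: [1.0, 0.0, -0.0, -0.0]
contact_force: [-0.5, 0.6, 5.8]
width: 0.7
finger_force: 2.8
```

View pics/s3c.png

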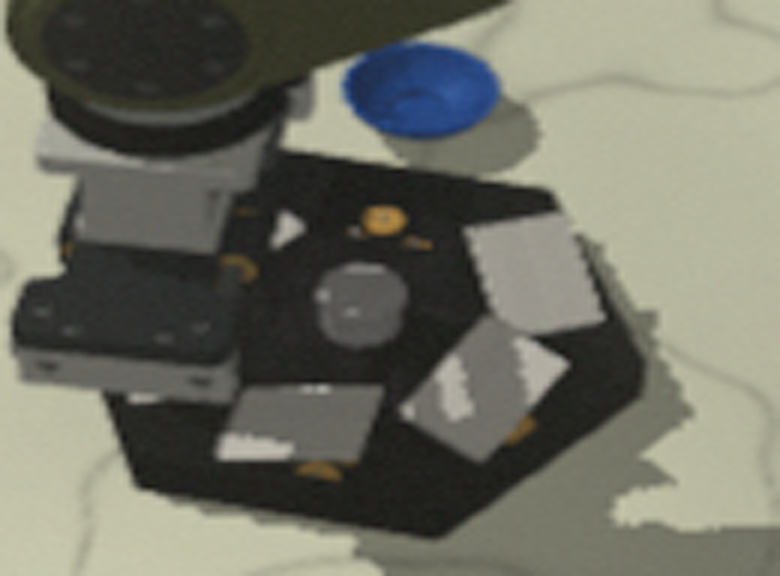

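```bash
python3 -m handwheel '[0,0,0,-0.008,-0.009,-0.0006,-1, 0,0,0,-0.016,-0.018,-0.0006,-1, 0,0,0,-0.023,-0.026,-0.0006,-1, 0,0,0,-0.031,-0.034,-0.0006,-1, 0,0,0,-0.042,-0.039,-0.0006,-1, 0,0,0,-0.053,-0.044,-0.0006,-1, 0,0,0,-0.064,-0.048,-0.0006,-1, 0,0,0,-0.074,-0.052,-0.0006,-1, 0,0,0,-0.085,-0.053,-0.0006,-1, 0,0,0,-0.096,-0.054,-0.0006,-1, 0,0,0,-0.108,-0.056,-0.0006,-1, 0,0,0,-0.119,-0.057,-0.0006,-1, 0,0,0,-0.131,-0.058,-0.0006,-1, 0,0,0,-0.143,-0.059,-0.0006,-1, 0,0,0,-0.155,-0.06,-0.0006,-1, 0,0,0,-0.166,-0.061,-0.0006,-1, 0,0,0,-0.166,-0.061,-0.0006,-1]'
```

```text
t: 8.7
tcp_pos: [548.6, 138.3, 50.1]
eef_rot: [1.0, 0.0, -0.001, 0.0]
contact_force: [-4.0, -0.1, 5.1]
width: 0.5
finger_force: 2.2
```

```bash
python3 -m handwheel '[0,0,0,-0.011,0.002,-0.0003,-1, 0,0,0,-0.022,0.004,-0.0003,-1, 0,0,0,-0.033,0.007,-0.0003,-1, 0,0,0,-0.044,0.01,-0.0003,-1, 0,0,0,-0.054,0.016,-0.0003,-1, 0,0,0,-0.064,0.023,-0.0003,-1, 0,0,0,-0.073,0.03,-0.0003,-1, 0,0,0,-0.082,0.038,-0.0003,-1, 0,0,0,-0.089,0.047,-0.0003,-1, 0,0,0,-0.096,0.056,-0.0003,-1, 0,0,0,-0.102,0.066,-0.0003,-1, 0,0,0,-0.108,0.075,-0.0003,-1, 0,0,0,-0.115,0.084,-0.0003,-1, 0,0,0,-0.121,0.093,-0.0003,-1, 0,0,0,-0.128,0.102,-0.0003,-1, 0,0,0,-0.134,0.112,-0.0003,-1, 0,0,0,-0.134,0.112,-0.0003,-1]'; python3 -c "
from h import *
d=grab('side','s4.png')
cv2.imwrite('pics/s4c.png',cv2.cvtColor(cv2.resize(d['frame'][215:335,255:385],None,fx=6,fy=4.8,interpolation=2),4))"
```

```text
t: 10.4
tcp_pos: [495.5, 92.9, 50.3]
eef_rot: [1.0, -0.0, -0.0, 0.0]
contact_force: [-0.2, -0.3, 0.3]
width: 0.5
finger_force: 0.3
```

View pics/s4c.png

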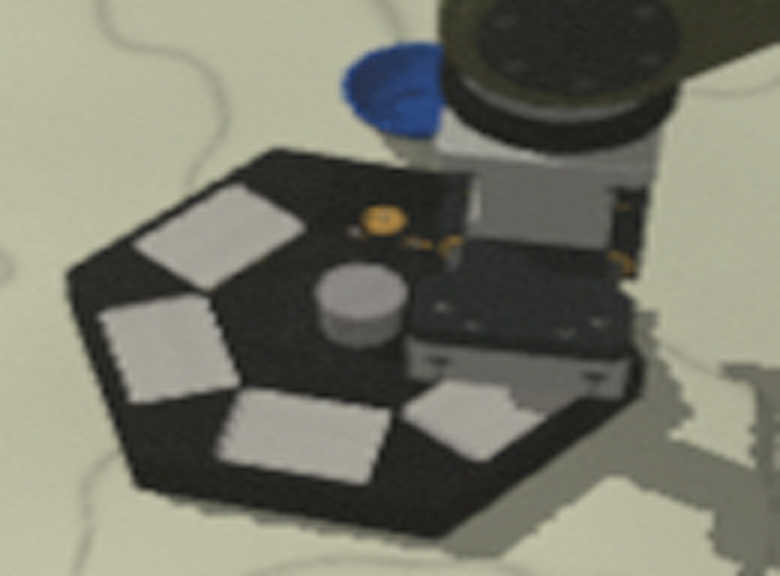

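Lids 1–3 are flat and the tray hasn't moved. Lid 4 shows almost no force, so I'll press slightly before going on.

```bash
python3 -m handwheel '[0,0,0,0,0,0.0006,-1, 0,0,0,0,0,0.0006,-1]'|grep -E 'tcp|cont'
```

```text
tcp_pos: [495.8, 93.3, 50.1]
contact_force: [-2.1, -2.9, 4.0]
```

```bash
python3 -m handwheel '[0,0,0,-0.004,0.011,0,-1, 0,0,0,-0.008,0.022,0,-1, 0,0,0,-0.012,0.034,0,-1, 0,0,0,-0.015,0.045,0,-1, 0,0,0,-0.014,0.056,0,-1, 0,0,0,-0.013,0.068,0,-1, 0,0,0,-0.011,0.08,0,-1, 0,0,0,-0.009,0.091,0,-1, 0,0,0,-0.004,0.101,0,-1, 0,0,0,0.001,0.112,0,-1, 0,0,0,0.006,0.122,0,-1, 0,0,0,0.01,0.132,0,-1, 0,0,0,0.015,0.143,0,-1, 0,0,0,0.02,0.154,0,-1, 0,0,0,0.025,0.165,0,-1, 0,0,0,0.03,0.176,0,-1, 0,0,0,0.03,0.176,0,-1]'
```

```text
t: 12.35
tcp_pos: [508.2, 22.2, 50.1]
eef_rot: [1.0, -0.0, 0.0, 0.0]
contact_force: [1.9, -2.4, 4.0]
width: 0.4
finger_force: 1.9
```

Lid 5 is seated at 4 N. Now I'll lift straight up and withdraw.

```bash
python3 -m handwheel '[0,0,0,0,0,-0.02,-1, 0,0,0,0,0,-0.08,-1, 0,0,0,0,0,-0.18,-1, 0,0,0,0,0,-0.3,-1, 0,0,0,0,0,-0.42,-1, 0,0,0,-0.15,-0.05,-0.45,-1, 0,0,0,-0.2,-0.05,-0.45,-1, 0,0,0,-0.2,-0.05,-0.45,-1, 0,0,0,-0.2,-0.05,-0.45,-1]'; python3 -c "
from h import *
d=grab('side','s5.png');w=grab('wrist')
a=cv2.resize(d['frame'][215:335,255:385],None,fx=3,fy=3,interpolation=2)
b=cv2.resize(w['frame'][0:300,120:500],(456,360))
cv2.imwrite('pics/s5c.png',cv2.cvtColor(cv2.resize(np.hstack([a,b]),(800,341)),4))"
```

```text
t: 13.25
tcp_pos: [427.8, 43.0, 230.7]
eef_rot: [1.0, 0.0, 0.001, 0.0]
contact_force: [-0.1, -1.1, 1.1]
width: 0.0
finger_force: 0.0
```

View pics/s5c.png

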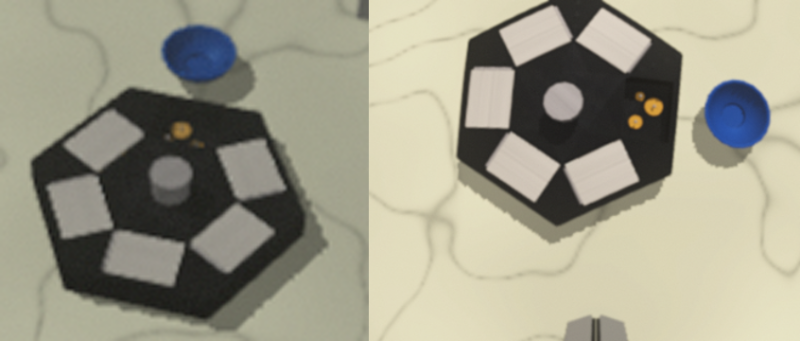

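Both views show all five lids flat, and the tray, tin and cup where they were.

```bash
python3 -c "
from station import bot
print(bot.sign_off())"
```

```text
the job is handed in; nothing more can be done
None
```

All five lids were shut in order in one anticlockwise sweep with the finger kept down; the hand is clear, the tray, tin and cup look unmoved, and the job was handed in at about 13 s.

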